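Jack up the dish stack and slide off the top dish

ROBOT

A 6-joint arm with a two-finger parallel gripper is mounted at the origin on the work surface; the furniture and walls round the work are solid. World frame = base frame: x ahead of the robot, y to its left, z up, the work surface at z = 0. Lengths are in m, angles in rad, forces in N, time in s.
With the tool pointing down it reaches from about 0.375 to 0.9 m from the base axis. Payload 3.1 kg.
Tool frame: the origin (TCP) lies midway between the tips of the shut fingers; the grasp point (between the pads) lies 19 mm behind it (manip.tcp_to_grasp is the distance from the TCP to the grasp point, in m); z points along the fingers, y is the direction in which the jaws open and shut (so a half turn about z gives the same grasp; the last joint's range is limited). The gripper opens to 87 mm and grips with 3 to 60 N. Pads are 19 mm wide; open, the fingers measure 117 mm over their backs; the gripper's body (75 mm by 190 mm) begins 51 mm behind the grasp point.
Start: joints at [1.073, 0.527, 1.433, -0, 1.181, -0.178], TCP at [0.196, 0.593, 0.223] pointing down, gripper open.
Joint ranges: [-3.08, 3.08], [-0.75, 2.2], [0.22, 2.44], [-1.43, 4.57], [0, 2.65], [-2.85, 2.85]. Speed limits (rad/s): [2.79, 2.79, 3.14, 3.14, 3.14, 3.14].

INTERFACE

Orientations are given as a rotation vector (axis times angle).
In Python, from cell import manip gives the robot as it stands.
- The arm moves only by the tool jog_arm, never from a script. Its argument "commands" is one flat list of numbers, 5 for each row, row after row: the shift along the tool's x, y, z in mm, then the turn about the tool's z in degrees, then the finger opening in mm, from 0 to 87. In form: [x, y, z, spin, grip, x, y, z, spin, grip, ...]. A call has exactly 8 rows; each row shifts and turns the commanded pose from where the row before left it, along the tool's axes as they then stand; what a row does not reach is not made up. A row lasts 1/10 s, in which the tool goes at most 50 mm and 8.59 degrees, less where a joint would pass 70% of its speed; a pose out of reach is approached as far as the arm can. A call with a gripper value outside its range is refused whole. The fingers move at their own pace and stop on an object; "force" is the grip in N (left out, the last holds). Time passes only in rows, so rows that do not move let the fingers close, or fill a call up. It gives the time, the measured TCP pose, the force and the opening at its end, in the units of the state.
- manip.get_state(): the state, without advancing time (a new reading comes with each control period).
- manip.camera(name): name is "scene" or "top" or "wrist"; returns a dict with "color" (420x560x3 uint8, red, green, blue), "vertical_fov" (degrees; the focal length in pixels is half the picture's height over the tangent of half this angle, whatever the lens; pixels are square), "cx", "cy" (the principal point, pixels), "world_to_cam" (4x4, takes a point from world to camera coordinates). Camera axes: x right, y down, z forward; pixel columns grow to the right and rows downward; lengths in m; the calibration is good to about 2 mm. A picture is of the moment at which its call begins. There is no depth.
- manip.finish_job(): hands the job in, once; it reports no verdict.
Trained networks look in a picture, given as the dict that the camera call returned (one of the last four; its "shot" number tells which), for a name from the list of things; names that differ only in an ending like _2 or _b are one class to them, and where a whole thing is asked for, a point or a joint stands for the part that bears it (a point fixed in the world has none). Each returns a list of dicts, best first, with "p" (0 to 1); they miss things now and then, are a little off and sometimes report something else, mostly with a low value. They report only what shows in the picture. A call takes as long as a camera call. They do not tell look-alikes from the thing itself.
- manip.find_in(picture, target): "xyz" ([x, y, z] in m, in world coordinates, good to about 4 mm: the middle of the surface that is visible of it).
The state is a dict: "clock": time; "joint_pos": joint angles; "qd": joint speeds; "effort": joint torques, N m; "ee_pos": TCP position; "tool_rot": TCP orientation; "contact_force": force on the tool from outside, world axes, zero at the start; "moment": the same for the moment, N m; "opening": opening from 0.0 (shut) to 1.0 (fully open).
Only numpy, scipy, OpenCV 4.12 (cv2) and the standard library are available. Lean on these libraries where they do the work, as an engineer would, in place of code of your own. Each camera call takes 0.05 s, during which the arm holds its last target.

TASK

A ratchet jack holds a stack of three petri dishes in a magazine. Swing the blue lever back and forth, a notch at a time, until the whole of the top dish stands above the white deck while the dish beneath it is still held in the opening. Then slide the top dish sideways along the deck, without lifting it off, onto the blue ring against or close to the end stop, leaving the other two dishes in the magazine and everything round about where it is.

Things in the scene. Friction and masses are not known exactly. Their poses are not given: they have to be found in the camera images.
- axis_foot (a point): Foot of the jack's upright axis, on the bench. The jack is fixed to the bench; its frame gives the directions used in all the other entries: z up, y from the magazine toward the landing, the lever sticks out toward -x. Base plate 120 mm (x -60 to 60) by 228 mm (y -74 to 154), six upright steel posts at x +-45.
- magazine_mouth (a point): Centre of the round opening (65 mm across) in the white deck, level with the deck's top, 102 mm above the bench. The deck is 110 mm wide in x and runs from y -71 to +151 mm. Three dishes stand in a stack under it on a round lift table between four steel rods.
- landing (a point): Centre of the blue ring (66 mm across, flat) on the deck top, 103 mm from the opening's centre along the jack's y. Rails 6 mm high run along both sides, from y 44 to 142, with 70 mm clear between them (the inner faces at x +-35); an 8 mm high end stop lies 34 mm beyond this point in y. Axes as the jack's.
- lever_grip (a point): Point on the axis of the lever's black upright round grip, 84 mm above the bench: 19 mm in diameter, its top at 104 mm, straight-sided from 45 to 97 mm, the blue lever bar below it (31 to 37 mm). It moves on a circle of radius 150 mm about the jack's axis; at lever 0 it lies at x -150, y 0.
- lever (a joint): Lever angle, rad, from its back stop -0.30 to its front stop +0.30; grows counter-clockwise seen from above (grip toward the jack's -y): that is the working stroke. It drives the wheel from about -0.18 on and has gained a notch at about +0.22; swung back past -0.22 its pawl clicks behind the next tooth. Stays where it is left; 1 to 2 N at the grip move it.
- wheel (a joint): Ratchet wheel angle, rad. A holding pawl stops it from turning back, so it rests at multiples of about 0.393 (16 teeth, one notch each). A full swing of the lever from stop to stop and back gives one notch; a shorter stroke falls back.
- lift (a joint): Height of the lift table, m, driven by the wheel's screw: 5 mm per notch. At about 0.025 the top dish's underside is about 2 mm above the deck; at 0.020 it is still 3 mm below it; at 0.035 the second dish is nearly out as well. It starts two to four notches too low.
- dish_top: Top petri dish with its lid, amber, round, 62 mm across, 14 mm high, loose, about 25 to 42 g; origin at the centre of its underside, z up.
- dish_mid: Second dish, clear, 62 mm across, 14 mm high; origin at the centre of its underside.
- dish_low: Lowest dish, amber, 60 mm across, 14 mm high; origin at the centre of its underside.
- beaker: Empty glass beaker, 60 mm across, 79 mm high, loose bystander; origin under its centre.
- tape: Roll of tan tape lying flat, 96 mm across, 25 mm high, loose bystander; origin under its centre.
- tube_green: Capped tube with green cap lying on the bench, 112 mm long, 34 mm thick, loose bystander; origin under its centre.
Mind the look-alikes: they are no part of the job. Of the things that look like the dish_top, the smallest one is meant.

How it is judged:
By the outcome, as a careful person would: the job done as asked, in the order asked, and still so for the second after the job is handed in, with the robot touching nothing.
It also fails if it takes over 64 s, if anything falls off the work surface, if the arm or the gripper's body presses on something with over 40 N, if the wrist force passes 120 N, or if a joint passes its speed limit or range.

## Working session

There is one attempt and no reset: what is moved stays moved. The work goes in short steps, Python scripts to look and compute and a tool call to move; the robot and the scene stay as the last step left them, time stands still between calls to the robot, and variables do not carry over. Pictures are saved under pics/ and viewed, and the job is handed in when it is done.

Besides the shell and the picture viewer there is one more tool, called after "Call:" as a command line: name --argument value ..., lists and objects as JSON in quotes. jog_arm: Moves the arm, as the interface text tells. Its arguments: {"type":"object","properties":{"commands":{"type":"array"},"force":{"type":"number"}},"required":["commands"]}

```bash
ls; mkdir -p pics
cat > h.py <<'E'
import numpy as np,cv2
from cell import manip
def proj(c,p):
    f=c["color"].shape[0]/2/np.tan(np.radians(c["vertical_fov"])/2)
    q=c["world_to_cam"]@np.append(p,1.); return np.array([c["cx"]+f*q[0]/q[2],c["cy"]+f*q[1]/q[2]])
def ray(c,u,v,z):
    f=c["color"].shape[0]/2/np.tan(np.radians(c["vertical_fov"])/2)
    T=np.linalg.inv(c["world_to_cam"]); d=T[:3,:3]@np.array([(u-c["cx"])/f,(v-c["cy"])/f,1]); o=T[:3,3]
    return o+d*(z-o[2])/d[2]
def save(c,n): cv2.imwrite("pics/"+n+".png",c["color"][:,:,::-1])
E
python3 - <<'E'
from h import *
print(manip.get_state())
for n in ["scene","top"]:
    c=manip.camera(n); save(c,n+"0"); print(n,c["vertical_fov"],c["cx"],c["cy"])
    for t in ["magazine_mouth","landing","lever_grip","axis_foot","lever","dish_top","dish_mid","dish_low","beaker","tape","tube_green"]:
        try:
            for r in manip.find_in(c,t)[:4]: print(t,np.round(r["xyz"],3),round(r["p"],2),proj(c,r["xyz"]).round())
        except Exception as e: print(t,e)
E
```

```text
pics
{'clock': 0.0, 'joint_pos': array([ 1.07349239e+00,  5.28478006e-01,  1.43389030e+00, -3.14094551e-05,
        1.18140298e+00, -1.78500823e-01]), 'qd': array([-0.00069632, -0.00261082, -0.0012593 , -0.00038463,  0.00202658,
       -0.00108875]), 'effort': array([-3.33679282e-04, -4.40032518e+01, -1.76594782e+01,  6.30712160e-02,
        5.82815974e-02, -1.91492177e-04]), 'ee_pos': array([0.1955204 , 0.59286008, 0.22156819]), 'tool_rot': array([-0.49852768, -3.10108026,  0.00324308]), 'contact_force': array([ 0.13430776, -0.31087752, -0.75154397]), 'moment': array([-0.01645883,  0.02325653, -0.01082285]), 'opening': 1.0018660681337719}
scene 49.29825513109469 283.2592904565337 212.84875726394594
magazine_mouth [0.547 0.271 0.047] 0.58 [285. 199.]
magazine_mouth [0.54  0.239 0.021] 0.17 [290. 212.]
landing [0.546 0.268 0.052] 0.6 [286. 198.]
lever_grip [0.428 0.261 0.04 ] 0.59 [252. 213.]
axis_foot [0.546 0.263 0.05 ] 0.65 [287. 199.]
lever [0.433 0.264 0.038] 0.53 [253. 213.]
dish_top [0.331 0.227 0.018] 0.71 [228. 236.]
dish_top [0.573 0.266 0.105] 0.64 [294. 179.]
dish_top [0.3
[... 179 characters left out ...]
455 -0.147  0.02 ] 0.84 [367. 292.]
tube_green [0.332 0.374 0.024] 0.86 [201. 212.]
top 53.66823903267265 278.80489240237364 206.47586380764486
magazine_mouth [0.558 0.315 0.1  ] 0.95 [201. 159.]
landing [0.556 0.309 0.101] 0.7 [203. 160.]
lever_grip [0.466 0.277 0.038] 0.83 [216. 195.]
axis_foot [0.555 0.31  0.103] 0.64 [202. 160.]
lever [0.468 0.271 0.034] 0.74 [218. 195.]
dish_top [0.574 0.271 0.103] 0.91 [216. 153.]
dish_top [0.359 0.102 0.022] 0.9 [274. 231.]
dish_top [0.338 0.242 0.018] 0.82 [228. 239.]
dish_mid [0.323 0.394 0.028] 0.58 [175. 243.]
beaker [ 0.441 -0.016  0.017] 0.85 [314. 205.]
tape [ 0.46  -0.144  0.025] 0.64 [356. 199.]
tube_green [0.323 0.394 0.026] 0.89 [176. 243.]
```

View pics/scene0.png

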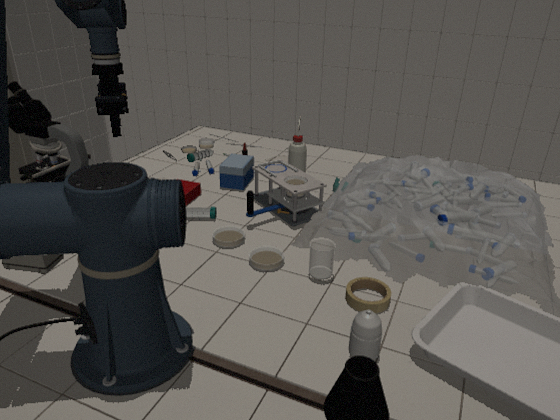

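View pics/top0.png

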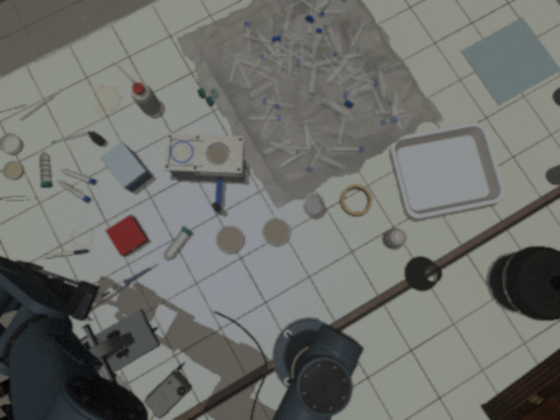

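Run:
```python
import cv2
a=cv2.imread("pics/top0.png")[80:290,130:330]
cv2.imwrite("pics/top0c.png",cv2.resize(a,None,fx=2.85,fy=2.85,interpolation=cv2.INTER_CUBIC))
a=cv2.imread("pics/scene0.png")[130:290,170:340]
cv2.imwrite("pics/scene0c.png",cv2.resize(a,None,fx=3.7,fy=3.7,interpolation=cv2.INTER_CUBIC))
```

```text
(no output)
```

View pics/top0c.png

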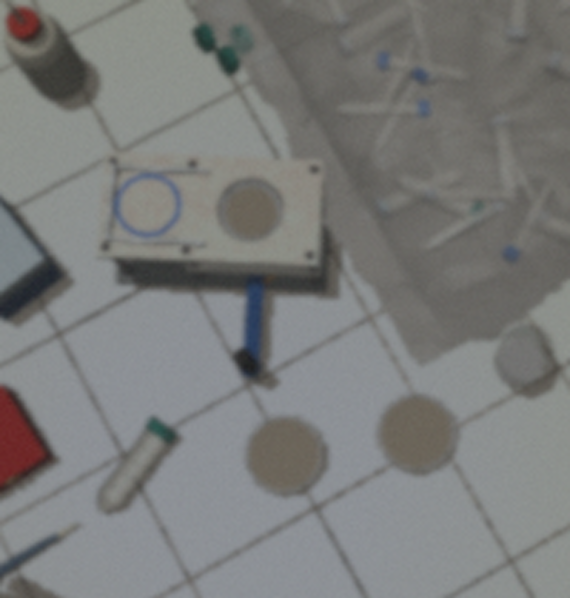

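View pics/scene0c.png

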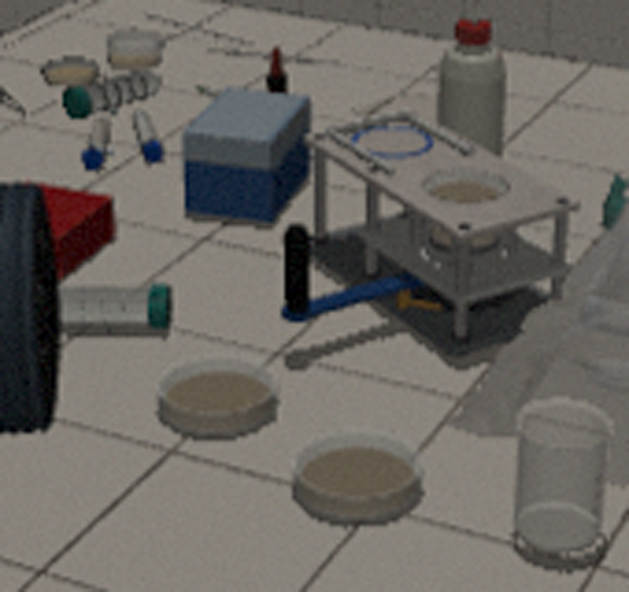

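```bash
cat >> h.py <<'E'
def J2W(P,o,a):
    # jack frame: o xy of axis, a = yaw of jack x axis in world
    P=np.atleast_2d(P); c,s=np.cos(a),np.sin(a)
    return np.stack([o[0]+c*P[:,0]-s*P[:,1],o[1]+s*P[:,0]+c*P[:,1],P[:,2]],1)
E
python3 - <<'E'
from h import *
c=manip.camera("top"); s=manip.camera("scene")
m=ray(c,130+250/2.85,80+209/2.85,.102); l=ray(c,130+148/2.85,80+205/2.85,.102)
print(m,l,np.linalg.norm(l-m))
d=(l-m)[:2]; yaw=np.arctan2(d[1],d[0])-np.pi/2
print("yaw",np.degrees(yaw))
for n,cam,(x0,y0,w,h,k) in [("top",c,(150,110,110,110,5)),("scene",s,(230,130,110,110,5))]:
    im=cv2.resize(cam["color"][y0:y0+h,x0:x0+w,::-1],None,fx=k,fy=k,interpolation=cv2.INTER_CUBIC)
    im=cv2.convertScaleAbs(im,alpha=1.5)
    def dr(P,col,cl=True):
        pts=np.array([(proj(cam,p)+.5-[x0,y0])*k for p in J2W(P,m[:2],yaw)]).astype(int)
        cv2.polylines(im,[pts],cl,col,1)
    t=np.linspace(0,6.28,40)
    dr([[-55,-71,102],[55,-71,102],[55,151,102],[-55,151,102]]@np.diag([.001]*3),(0,0,255))
    dr(np.c_[.0325*np.cos(t),.0325*np.sin(t),0*t+.102],(0,255,0))
    dr(np.c_[.033*np.cos(t),.103+.033*np.sin(t),0*t+.102],(0,255,0))
    dr(np.c_[-.15*np.cos(t/6.28*.6-.3),-.15*np.sin(t/6.28*.6-.3),0*t+.104],(255,0,255),False)
    dr([[-.15,0,.104],[-.15,0,.04]],(255,255,0),False)
    cv2.imwrite(f"pics/ov_{n}.png",im)
E
```

```text
[0.57504841 0.26694694 0.102     ] [0.57850733 0.36965186 0.102     ] 0.10276314921189501
yaw -1.9288926439568839
```

View pics/ov_top.png

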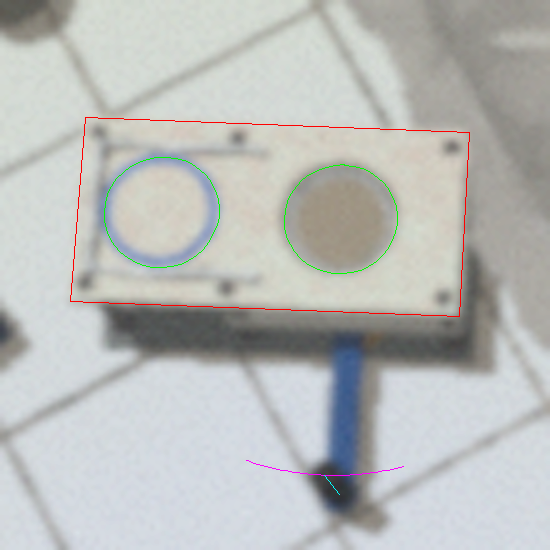

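View pics/ov_scene.png

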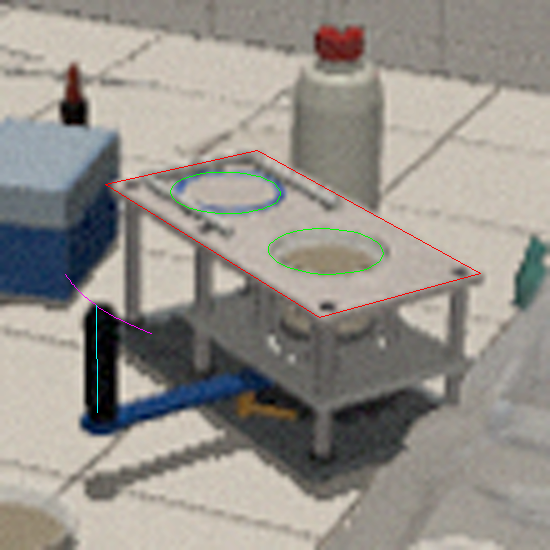

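Candidates for dish_top, in the top picture: bench dishes at (228,239) and (274,231), both visibly bigger, and the dish in the magazine opening at (217,153). The crop shows the magazine one as the smallest, so I choose it. The jack yaw is about -1.9° and the lever is near 0.

```bash
cat >> h.py <<'E'
from scipy.spatial.transform import Rotation as Ro
def go(x,y,z,deg=None):
    "prints shift in tool axes (mm) and spin for tool-y world heading deg"
    s=manip.get_state(); R=Ro.from_rotvec(s["tool_rot"]).as_matrix()
    d=R.T@(np.array([x,y,z])-s["ee_pos"])*1000
    yd=np.degrees(np.arctan2(R[1,1],R[0,1])); sp=None
    if deg is not None: sp=-((deg-yd+90)%180-90)
    print("t",round(s["clock"],2),"pos",s["ee_pos"].round(4),"tilt",R[:,2].round(4),"yhead",round(yd,2),"shift",d.round(1),"spin",sp,"F",s["contact_force"].round(1),"op",round(s["opening"]*87,1))
E
python3 - <<'E'
from h import *
go(.45,.272,.23,88)
E
```

```text
t 1.3 pos [0.1958 0.5935 0.2225] tilt [-0. -0. -1.] yhead 71.74 shift [-342.1 -225.7   -7.5] spin -16.263883273433905 F [ 0.6 -0.6 -0.2] op 86.9
```

Call:
jog_arm --commands '[-20, -13, -1, 0, 87, -45, -30, -1, 0, 87, -48, -32, -1, 0, 87, -48, -32, -1, 0, 87, -48, -32, -1, 0, 87, -48, -32, -1, 0, 87, -48, -32, -1, 0, 87, -25, -16, 0, -2, 87]'

```text
clock: 2.1
ee_pos: [0.4165, 0.313, 0.2292]
tool_rot: [0.447, 3.108, -0.0]
contact_force: [-0.3, -0.3, -1.1]
opening: 0.999
```

Call:
jog_arm --commands '[-10, -7, 0, 0, 87, 0, 0, 0, -4, 87, 0, 0, 0, -4, 87, 0, 0, 0, -4, 60, 0, 0, 0, -2.3, 60, 0, 0, 0, 0, 60, 0, 0, 0, 0, 60, 0, 0, 0, 0, 60]'

```text
clock: 2.9
ee_pos: [0.4217, 0.3065, 0.2288]
tool_rot: [-0.054, -3.141, -0.0]
contact_force: [-0.4, -0.1, 0.3]
opening: 0.705
```

Run:
```python
from h import *
go(.425,.272,.06,88)
c=manip.camera("wrist"); save(c,"w1"); print(c["world_to_cam"].round(3))
for t in ["lever_grip","dish_top"]:
    for r in manip.find_in(c,t)[:3]: print(t,np.round(r["xyz"],3),round(r["p"],2),proj(c,r["xyz"]).round())
m=(.574,.267);yaw=np.radians(-1.93)
im=c["color"][:,:,::-1].copy()
for P,col in [([[0,0,.102],[0,.103,.102],[-.15,0,.104],[-.15,0,.045]],(0,0,255))]:
    for p in J2W(P,m,yaw):
        cv2.circle(im,tuple(proj(c,p).round().astype(int)),3,col,-1)
cv2.imwrite("pics/w1o.png",im)
```

```text
t 2.9 pos [0.4217 0.3065 0.2288] tilt [-1.e-04  1.e-04 -1.e+00] yhead 88.02 shift [ -4.5 -34.3 168.8] spin 0.024262885151927094 F [-0.4 -0.1  0.3] op 61.4
[[ 0.035  0.999 -0.    -0.321]
 [ 0.963 -0.033  0.267 -0.432]
 [ 0.267 -0.01  -0.964  0.288]
 [ 0.     0.     0.     1.   ]]
lever_grip [0.458 0.277 0.038] 0.63 [254. 219.]
dish_top [0.332 0.239 0.02 ] 0.92 [217. 113.]
dish_top [0.36  0.102 0.021] 0.74 [104. 141.]
dish_top [0.554 0.268 0.104] 0.57 [246. 320.]
```

View pics/w1o.png

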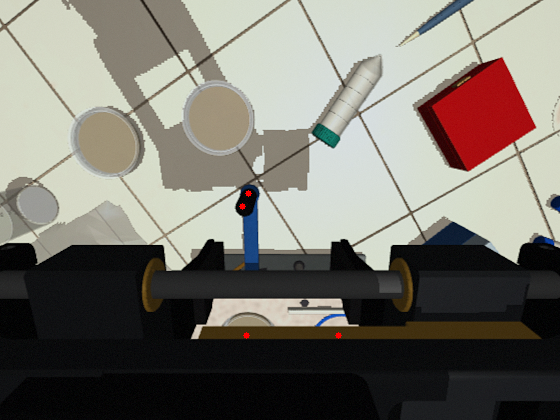

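The wrist picture shows the grip at (242–250, 190–210). My model's grip points fall on it, so lever ≈ 0. I'll lower the open fingers astride the grip.

Call:
jog_arm --commands '[-3.5, -15, 0, 0, 60, 0, -19.5, 10, 0, 60, 0, 0, 25, 0, 60, 0, 0, 30, 0, 60, 0, 0, 25, 0, 60, 0, 0, 5, 0, 60, 0, 0, 0, 0, 60, 0, 0, 0, 0, 60]'

```text
clock: 3.85
ee_pos: [0.4252, 0.2715, 0.1348]
tool_rot: [0.054, 3.139, 0.001]
contact_force: [-0.5, 0.4, 0.8]
opening: 0.687
```

Run:
```python
from h import *
go(.424,.272,.06,88)
c=manip.camera("wrist"); save(c,"w2"); c=manip.camera("scene")
im=cv2.resize(c["color"][130:240,230:340,::-1],None,fx=5,fy=5,interpolation=cv2.INTER_CUBIC);cv2.imwrite("pics/s2.png",cv2.convertScaleAbs(im,alpha=1.5))
```

```text
t 3.85 pos [0.4252 0.2715 0.1348] tilt [ 1.8e-03  5.0e-04 -1.0e+00] yhead 88.02 shift [ 1.4  0.4 74.8] spin 0.02124899978838357 F [-0.5  0.4  0.8] op 59.8
```

View pics/w2.png

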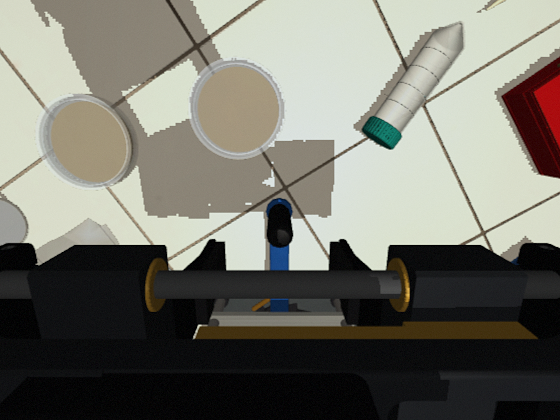

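View pics/s2.png

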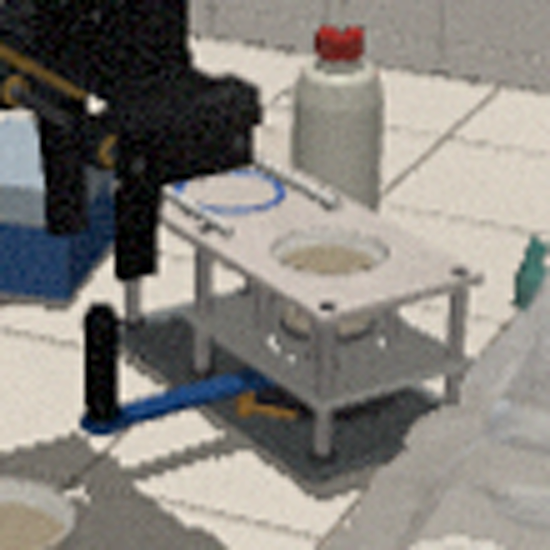

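The grip is centred between the fingers (column 280, with the fingers at about 215 and 345). Next I go down and narrow the jaws.

Call:
jog_arm --commands '[1, 0, 20, 0, 60, 0, 0, 28, 0, 60, 0, 0, 22, 0, 60, 0, 0, 3, 0, 40, 0, 0, 0, 0, 30, 0, 0, 0, 0, 24, 0, 0, 0, 0, 24, 0, 0, 0, 0, 24]'

```text
clock: 4.75
ee_pos: [0.424, 0.2718, 0.0618]
tool_rot: [0.054, 3.139, 0.001]
contact_force: [0.6, 0.3, -0.3]
opening: 0.332
```

Call:
jog_arm --commands '[0, 6, 0, 0, 24, -1, 10, 0, 0, 24, -2, 12, 0, 0, 24, -2, 10, 0, 0, 24, -2, 6, 0, 0, 24, 0, 0, 0, 0, 24, 0, 0, 0, 0, 24, 0, 0, 0, 0, 24]'

```text
clock: 5.55
ee_pos: [0.4319, 0.3152, 0.0608]
tool_rot: [0.054, 3.141, 0.0]
contact_force: [0.0, -0.5, -0.1]
opening: 0.272
```

```bash
cat >> h.py <<'E'
def look(n):
    c=manip.camera("scene")
    im=cv2.resize(c["color"][130:240,230:340,::-1],None,fx=5,fy=5,interpolation=cv2.INTER_CUBIC);cv2.imwrite(f"pics/{n}.png",cv2.convertScaleAbs(im,alpha=1.5))
E
python3 - <<'E'
from h import *
p=J2W([-.15*np.cos(.3),.15*np.sin(.3),.06],(.574,.267),np.radians(-1.93))[0]
go(*p,88); look("s3")
E
```

```text
t 5.55 pos [0.4319 0.3152 0.0608] tilt [ 1.e-04  0.e+00 -1.e+00] yhead 88.03 shift [-0.4  1.   0.8] spin 0.03151729256369151 F [ 0.  -0.5 -0.1] op 23.6
```

View pics/s3.png

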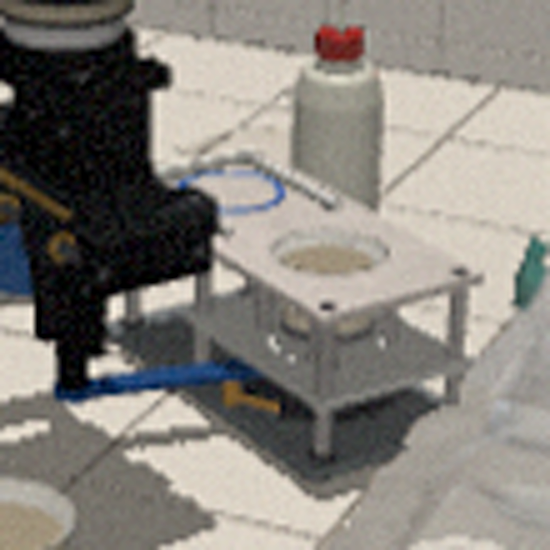

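Call:
jog_arm --commands '[3, -11, 0, 0, 24, 2.1, -11, 0, 0, 24, 1.2, -11, 0, 0, 24, 0.4, -11.5, 0, 0, 24, -0.4, -11, 0, 0, 24, -1.2, -11, 0, 0, 24, -2.1, -11, 0, 0, 24, -3, -11.5, 0, 0, 24]'

```text
clock: 6.4
ee_pos: [0.4285, 0.2261, 0.0607]
tool_rot: [-0.057, -3.14, -0.003]
contact_force: [-13.5, 49.0, -1.1]
opening: 0.277
```

Run:
```python
from h import *
p=J2W([-.15*np.cos(.3),-.15*np.sin(.3),.06],(.574,.267),np.radians(-1.93))[0]
go(*p,88); look("s4")
```

```text
t 6.4 pos [0.4285 0.2261 0.0607] tilt [-0.0011  0.0018 -1.    ] yhead 87.91 shift [-0.8  1.4  0.7] spin -0.08617534051009557 F [-13.5  49.   -1.1] op 24.1
```

View pics/s4.png

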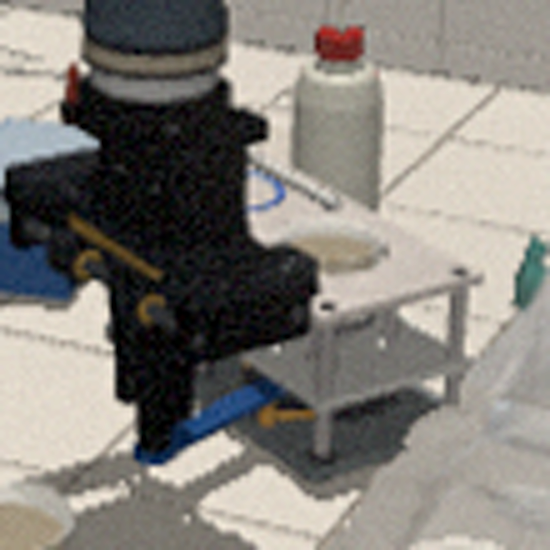

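The first stroke gained a notch: the dish sits visibly higher. But it pressed the front stop with 49 N, so I'll end the front strokes about 3 mm earlier.

Call:
jog_arm --commands '[2.5, 10, 0, 0, 24, 2, 11, 0, 0, 24, 1.2, 11, 0, 0, 24, 0.4, 11.5, 0, 0, 24, -0.4, 11, 0, 0, 24, -1.2, 11, 0, 0, 24, -2.1, 11, 0, 0, 24, -2.5, 10.5, 0, 0, 24]'

```text
clock: 7.25
ee_pos: [0.4322, 0.3145, 0.0608]
tool_rot: [0.053, 3.141, 0.0]
contact_force: [-1.2, -2.1, 0.7]
opening: 0.277
```

Run:
```python
from h import *
p=J2W([-.15*np.cos(.3),.15*np.sin(.3),.06],(.574,.267),np.radians(-1.93))[0]
go(*p,88); look("s5")
```

```text
t 7.25 pos [0.4322 0.3145 0.0608] tilt [ 5.e-04  2.e-04 -1.e+00] yhead 88.06 shift [0.  1.7 0.8] spin 0.06215496360508155 F [-1.2 -2.1  0.7] op 24.1
```

View pics/s5.png

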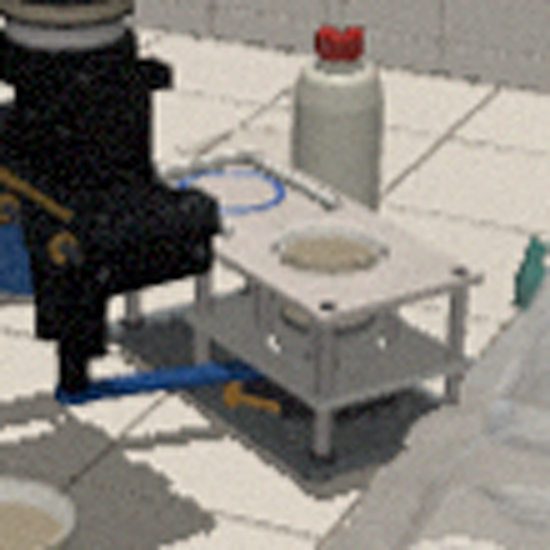

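One notch gained and held: the amber moved up from about row 258 to 252 in the zoomed crop. Second stroke, with the front end eased.

Call:
jog_arm --commands '[2.5, -10, 0, 0, 24, 2.1, -11, 0, 0, 24, 1.2, -11, 0, 0, 24, 0.4, -11, 0, 0, 24, -0.4, -11, 0, 0, 24, -1.2, -11, 0, 0, 24, -2, -11, 0, 0, 24, -2.5, -9, 0, 0, 24]'

```text
clock: 8.1
ee_pos: [0.4284, 0.2271, 0.0607]
tool_rot: [-0.055, -3.14, 0.001]
contact_force: [-1.1, 2.3, -0.7]
opening: 0.273
```

Run:
```python
from h import *
p=J2W([-.15*np.cos(.3),-.15*np.sin(.3),.06],(.574,.267),np.radians(-1.93))[0]
go(*p,88)
```

```text
t 8.1 pos [0.4284 0.2271 0.0607] tilt [-1.4e-03 -4.0e-04 -1.0e+00] yhead 88.0 shift [-0.9  0.5  0.7] spin 0.0039646362352101505 F [-1.1  2.3 -0.7] op 23.8
```

Call:
jog_arm --commands '[2.5, 10, 0, 0, 24, 2, 11, 0, 0, 24, 1.2, 11, 0, 0, 24, 0.4, 11, 0, 0, 24, -0.4, 11, 0, 0, 24, -1.2, 11, 0, 0, 24, -2.1, 11, 0, 0, 24, -2.5, 10, 0, 0, 24]'

```text
clock: 8.9
ee_pos: [0.4322, 0.3156, 0.0609]
tool_rot: [0.053, 3.141, 0.0]
contact_force: [-0.7, -1.4, -0.4]
opening: 0.274
```

Run:
```python
from h import *
p=J2W([-.15*np.cos(.3),.15*np.sin(.3),.06],(.574,.267),np.radians(-1.93))[0]
go(*p,88); 
m=(.574,.267);yaw=np.radians(-1.93)
c=manip.camera("scene");im=cv2.resize(c["color"][155:205,270:330,::-1],None,fx=10,fy=10,interpolation=cv2.INTER_CUBIC)
im=cv2.convertScaleAbs(im,alpha=1.5);cv2.imwrite("pics/s6a.png",im)
t=np.linspace(0,6.28,60)
for z,r,col in [(.102,.0325,(0,255,0)),(.108,.031,(0,0,255)),(.113,.031,(255,0,0))]:
    pts=np.array([(proj(c,p)+.5-[270,155])*10 for p in J2W(np.c_[r*np.cos(t),r*np.sin(t),0*t+z],m,yaw)]).astype(int); cv2.polylines(im,[pts],True,col,1)
cv2.imwrite("pics/s6.png",im)
```

```text
t 8.9 pos [0.4322 0.3156 0.0609] tilt [ 6.e-04  2.e-04 -1.e+00] yhead 88.07 shift [-0.   0.6  0.9] spin 0.0705356259346388 F [-0.7 -1.4 -0.4] op 23.9
```

View pics/s6.png

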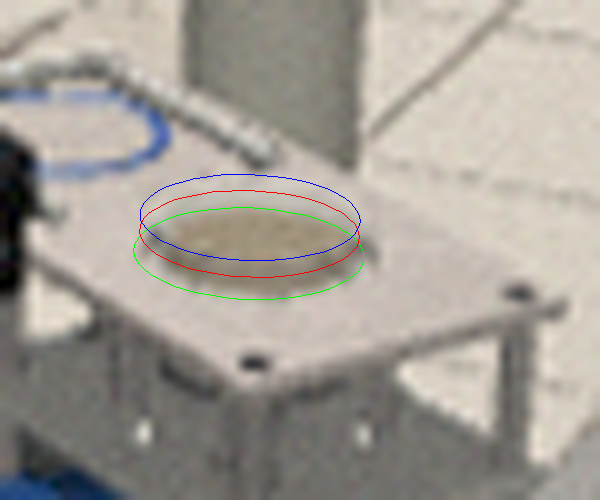

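View pics/s6a.png

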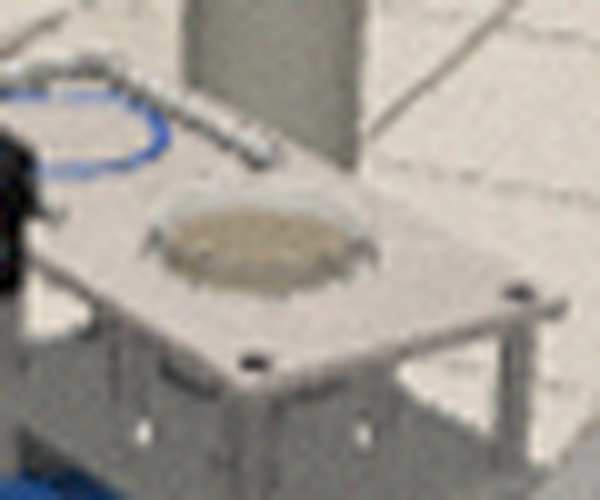

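The dish is partly out: its rim is about at row 182 of this crop, between the 108 and 113 mm outlines. At least one more notch is needed.

Call:
jog_arm --commands '[2.5, -11, 0, 0, 24, 2.1, -11, 0, 0, 24, 1.2, -11, 0, 0, 24, 0.4, -11, 0, 0, 24, -0.4, -11, 0, 0, 24, -1.2, -11, 0, 0, 24, -2, -11, 0, 0, 24, -2.5, -9.5, 0, 0, 24]'

```text
clock: 9.75
ee_pos: [0.4284, 0.2267, 0.0607]
tool_rot: [-0.055, -3.14, -0.0]
contact_force: [-4.5, 14.7, -0.5]
opening: 0.278
```

Call:
jog_arm --commands '[2.5, 10, 0, 0, 24, 2, 11, 0, 0, 24, 1.2, 11, 0, 0, 24, 0.4, 11, 0, 0, 24, -0.4, 11, 0, 0, 24, -1.2, 11, 0, 0, 24, -2.1, 11, 0, 0, 24, -2.5, 10, 0, 0, 24]'

```text
clock: 10.55
ee_pos: [0.4322, 0.3151, 0.0609]
tool_rot: [0.053, 3.141, 0.0]
contact_force: [-0.4, -1.5, 0.2]
opening: 0.278
```

```bash
cat >> h.py <<'E'
def zoom(n,dx=.8):
    m=(.574,.267);yaw=np.radians(-1.93)
    c=manip.camera("scene");im=cv2.resize(c["color"][155:205,270:330,::-1],None,fx=10,fy=10,interpolation=cv2.INTER_CUBIC)
    im=cv2.convertScaleAbs(im,alpha=1.5);cv2.imwrite(f"pics/{n}a.png",im)
    t=np.linspace(0,6.28,60)
    for z,r,col in [(.102,.0325,(0,255,0)),(.104,.031,(0,0,255)),(.118,.031,(255,0,0))]:
        pts=np.array([(proj(c,p)+[.5+dx,.5]-[270,155])*10 for p in J2W(np.c_[r*np.cos(t),r*np.sin(t),0*t+z],m,yaw)]).astype(int); cv2.polylines(im,[pts],True,col,1)
    cv2.imwrite(f"pics/{n}.png",im)
E
python3 - <<'E'
from h import *
p=J2W([-.15*np.cos(.3),.15*np.sin(.3),.06],(.574,.267),np.radians(-1.93))[0]
go(*p,88); zoom("s7")
E
```

```text
t 10.55 pos [0.4322 0.3151 0.0609] tilt [ 6.e-04  3.e-04 -1.e+00] yhead 88.07 shift [0.  1.1 0.9] spin 0.06970173293900928 F [-0.4 -1.5  0.2] op 24.2
```

View pics/s7.png

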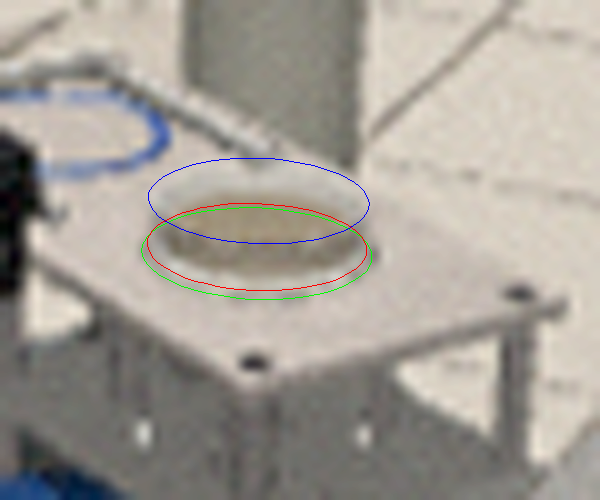

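View pics/s7a.png

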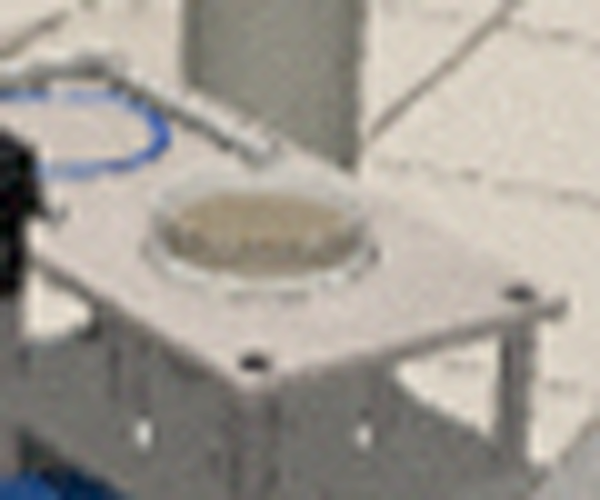

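The rim is near row 168 and the amber's front edge near row 277. That is too coarse to tell this notch from the next, so I'll let go and look closely with the wrist camera.

Call:
jog_arm --commands '[0, -3, 0, 0, 50, 0, 0, 0, 0, 60, 0, 0, 0, 0, 60, 0, 0, -25, 0, 60, 0, 0, -40, 0, 60, 0, 0, -30, 0, 60, -15, -4, -10, 0, 60, -40, -6, 0, 0, 60]'

```text
clock: 11.4
ee_pos: [0.4844, 0.2991, 0.1681]
tool_rot: [-0.051, -3.141, -0.001]
contact_force: [1.0, 0.5, -0.2]
opening: 0.688
```

Call:
jog_arm --commands '[-45, -8, 0, 0, 60, -45, -8, 0, 0, 60, -45, -8, 0, 0, 60, -25, -5, 0, 0, 60, -10, 0, 0, 0, 60, 0, 0, 0, 0, 60, 0, 0, 0, 0, 60, 0, 0, 0, 0, 60]'

```text
clock: 12.2
ee_pos: [0.6532, 0.2647, 0.1657]
tool_rot: [-0.052, -3.139, 0.0]
contact_force: [-0.4, 0.9, -0.2]
opening: 0.688
```

Run:
```python
from h import *
go(.66,.267,.16,88)
c=manip.camera("wrist"); save(c,"w8"); print(c["vertical_fov"])
```

```text
t 12.2 pos [0.6532 0.2647 0.1657] tilt [-2.1e-03 -2.0e-04 -1.0e+00] yhead 88.11 shift [-6.7  2.5  5.7] spin 0.10600784729973611 F [-0.4  0.9 -0.2] op 59.9
69.46898081828525
```

View pics/w8.png

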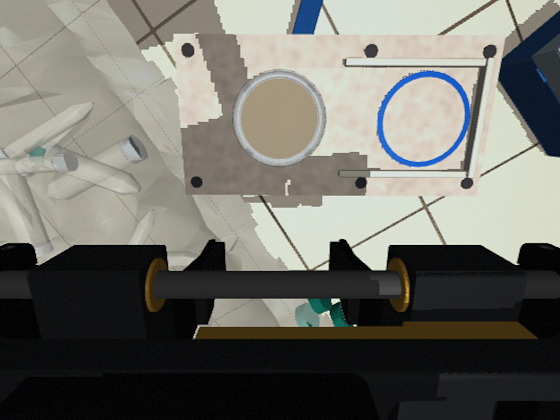

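A clear view: the dish is at (280,117), the blue ring at (423,118), the rails at rows 62 and 173, and the screws at the deck corners. I'll fit the ellipses to get the deck pose and the dish height.

Run:
```python
from h import *
from scipy.optimize import least_squares
c=manip.camera("wrist"); im=c["color"]; cv2.imwrite("pics/w8z.png",cv2.resize(im[55:185,220:345,::-1],None,fx=4.5,fy=4.5,interpolation=cv2.INTER_CUBIC))
np.save("w8.npy",c,allow_pickle=True)
b=(im[...,2].astype(int)-im[...,0]>60); b[:, :370]=0;b[:, 475:]=0; b[:60]=0;b[180:]=0
cn=max(cv2.findContours(b.astype(np.uint8),0,1)[0],key=len); e=cv2.fitEllipse(cn); print("ring",e)
l=ray(c,*e[0],.102); print("landing",l)
for z in (.102,): print("ring diam", np.linalg.norm(ray(c,e[0][0]-e[1][0]/2,e[0][1],z)-ray(c,e[0][0]+e[1][0]/2,e[0][1],z)))
scr=[(188,50),(371,50.5),(490,51),(196,182),(361,183),(467,183)]
for q in scr: print(q,ray(c,*q,.102).round(4))
```

```text
ring ((422.9742431640625, 118.14196014404297), (87.29006958007812, 99.67453002929688), 37.2302360534668)
landing [0.57951124 0.3724196  0.102     ]
ring diam 0.06274701431679545
(188, 50) [0.5297 0.2084 0.102 ]
(371, 50.5) [0.5341 0.3329 0.102 ]
(490, 51) [0.5371 0.4139 0.102 ]
(196, 182) [0.6204 0.2044 0.102 ]
(361, 183) [0.6253 0.3298 0.102 ]
(467, 183) [0.628  0.4103 0.102 ]
```

View pics/w8z.png

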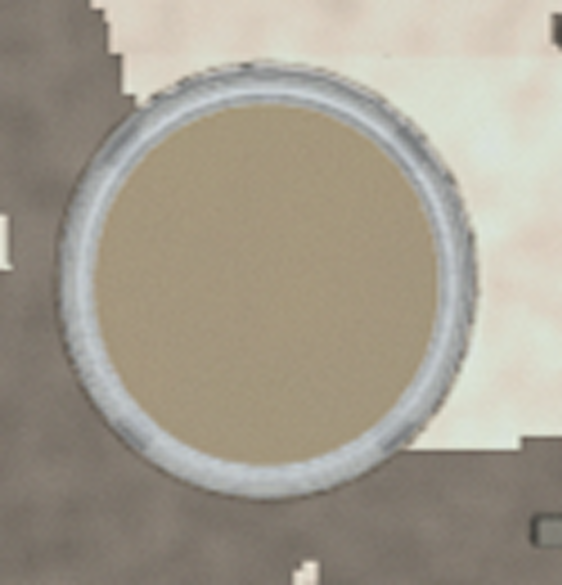

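Run:
```python
from h import *
c=np.load("w8.npy",allow_pickle=True).item()
yaw=np.radians(-2.08); l=np.array([.5795,.3724]); 
m=l-.103*np.array([-np.sin(yaw),np.cos(yaw)]); print("mouth",m)
t=np.linspace(0,2*np.pi,200)
print("obs L232.9 R326.2 T68.3 B165.7 w93.3 h97.4")
def ext(r,z,m=m):
    q=np.array([proj(c,p) for p in J2W(np.c_[r*np.cos(t),r*np.sin(t),0*t+z],m,yaw)])+.5; return q[:,0].min(),q[:,0].max(),q[:,1].min(),q[:,1].max()
for n,r,z in [("mouth",.0325,.102),("ring",.033,.102)]+[("top",.031,z) for z in (.108,.113,.118,.123)]+[("bot",.031,z) for z in (.099,.104)]:
    e=ext(r,z,l if n=="ring" else m); print(n,z,np.round(e,1),round(e[1]-e[0],1),round(e[3]-e[2],1))
print("rng obs", )
```

```text
mouth [0.57576163 0.26946786]
obs L232.9 R326.2 T68.3 B165.7 w93.3 h97.4
mouth 0.102 [235.  325.5  69.  163.6] 90.5 94.6
ring 0.102 [377.4 470.   68.7 164.7] 92.6 96.1
top 0.108 [236.  324.6  69.7 162.5] 88.6 92.7
top 0.113 [235.  325.7  68.4 163.3] 90.7 94.9
top 0.118 [234.  326.8  66.9 164.1] 92.9 97.2
top 0.123 [232.9 328.1  65.4 165. ] 95.1 99.6
bot 0.099 [237.6 322.8  72.1 161.2] 85.2 89.1
bot 0.104 [236.7 323.8  70.8 161.9] 87.1 91.1
rng obs
```

The rim's size (93.3 × 97.4 px) matches a top at 118 mm (92.9 × 97.2 predicted) and not 113 or 123. So lift ≈ 0.025 after three notches and the top dish is fully above the deck. The plan is to turn 90° and push from behind with the fingers about 32 mm apart as a two-point cradle.

Run:
```python
from h import *
print(manip.get_state()["joint_pos"].round(3)); go(.5736,.2095,.16,-2)
```

```text
[ 0.227  0.697  1.262  0.     1.184 -1.311]
t 12.3 pos [0.6538 0.2648 0.166 ] tilt [-9.e-04 -1.e-04 -1.e+00] yhead 88.11 shift [ 78.3 -57.9   6.1] spin -89.8890636506759 F [-0.   0.1 -0.1] op 59.6
```

Call:
jog_arm --commands '[20, -15, 0, 0, 50, 30, -22, 0, 0, 40, 28, -21, 0, 0, 32, 0, 0, 0, 8, 32, 0, 0, 0, 8.5, 32, 0, 0, 0, 8.5, 32, 0, 0, 0, 8.5, 32, 0, 0, 0, 8.5, 32]'

```text
clock: 13.1
ee_pos: [0.5746, 0.2092, 0.1663]
tool_rot: [1.184, 2.91, 0.0]
contact_force: [0.7, -0.2, -0.2]
opening: 0.368
```

Call:
jog_arm --commands '[0, 0, 0, 8.5, 32, 0, 0, 0, 8.5, 32, 0, 0, 0, 8.5, 32, 0, 0, 0, 8.5, 32, 0, 0, 0, 8.5, 32, 0, 0, 0, 5.5, 32, 0, 0, 0, 0, 32, 0, 0, 0, 0, 32]'

```text
clock: 13.9
ee_pos: [0.5749, 0.2091, 0.1661]
tool_rot: [2.256, 2.186, 0.0]
contact_force: [-0.1, -0.2, 0.6]
opening: 0.366
```

Run:
```python
from h import *
go(.5736,.2095,.109,-2)
c=manip.camera("wrist"); save(c,"w9")
```

```text
t 13.9 pos [0.5749 0.2091 0.1661] tilt [ 1.e-04  0.e+00 -1.e+00] yhead -1.81 shift [ 0.3 -1.3 57.1] spin 0.1916022668747246 F [-0.1 -0.2  0.6] op 31.9
```

View pics/w9.png

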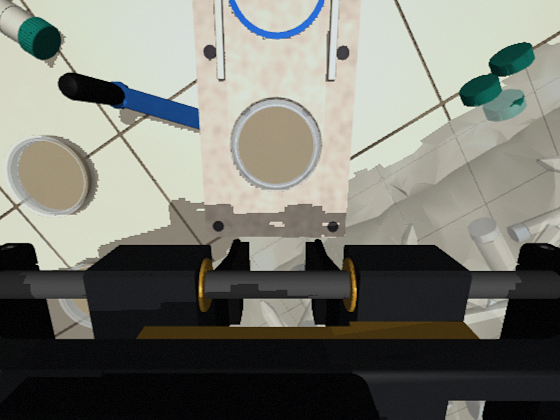

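The dish is at (276,143) and the fingers are centred at column 279, so I shift about 1.5 mm to the left and go down behind it.

Call:
jog_arm --commands '[0, -1.5, 15, 0, 32, 0, 0, 20, 0, 32, 0, 0, 14, 0, 32, 0, 0, 6, 0, 32, 0, 0, 2, 0, 32, 0, 0, 0, 0, 32, 0, 0, 0, 0, 32, 0, 0, 0, 0, 32]'

```text
clock: 14.75
ee_pos: [0.5744, 0.209, 0.1096]
tool_rot: [2.258, 2.183, 0.002]
contact_force: [0.6, -0.8, -0.8]
opening: 0.367
```

Run:
```python
from h import *
yaw=np.radians(-2.08);m=np.array([.5752,.2685])
p=J2W([0,-.0366,.109],m,yaw)[0]; go(*p,-2)
p=J2W([0,.105-.0366,.109],m,yaw)[0]; go(*p,-2)
c=manip.camera("scene"); cv2.imwrite("pics/s10.png",cv2.convertScaleAbs(cv2.resize(c["color"][125:215,225:345,::-1],None,fx=6,fy=6,interpolation=cv2.INTER_CUBIC),alpha=1.5))
```

```text
t 14.75 pos [0.5744 0.209  0.1096] tilt [ 1.5e-03  3.0e-04 -1.0e+00] yhead -1.96 shift [22.9 -1.3  0.6] spin 0.04067820134117994 F [ 0.6 -0.8 -0.8] op 31.9
t 14.75 pos [0.5744 0.209  0.1096] tilt [ 1.5e-03  3.0e-04 -1.0e+00] yhead -1.96 shift [127.9  -1.1   0.6] spin 0.04067820134117994 F [ 0.6 -0.8 -0.8] op 31.9
```

View pics/s10.png

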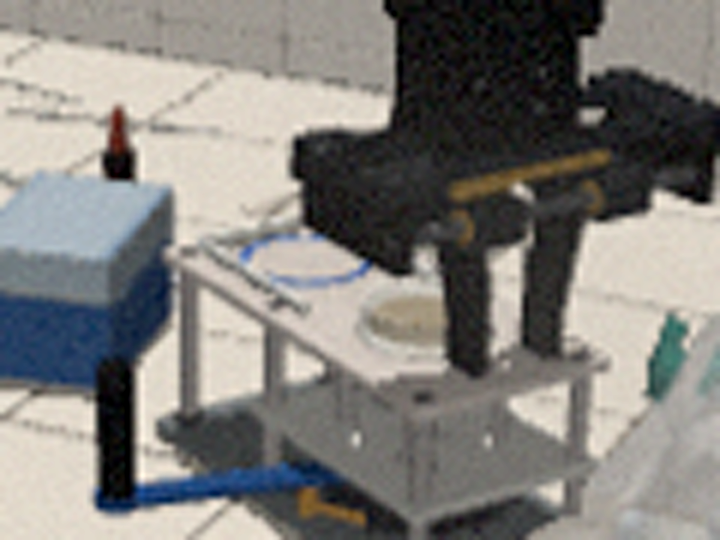

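Call:
jog_arm --commands '[10, -0.5, 0, 0, 32, 6, -0.5, 0, 0, 32, 3, 0, 0, 0, 32, 3, 0, 0, 0, 32, 4, 0, 0, 0, 32, 4, 0, 0, 0, 32, 4, 0, 0, 0, 32, 4, 0, 0, 0, 32]'

```text
clock: 15.6
ee_pos: [0.5741, 0.2471, 0.1088]
tool_rot: [-2.259, -2.183, 0.0]
contact_force: [0.1, 0.4, -0.0]
opening: 0.368
```

Run:
```python
from h import *
yaw=np.radians(-2.08);m=np.array([.5752,.2685])
p=J2W([0,.105-.0366,.109],m,yaw)[0]; go(*p,-2)
c=manip.camera("wrist"); save(c,"w11")
```

```text
t 15.6 pos [0.5741 0.2471 0.1088] tilt [-1.e-04 -1.e-04 -1.e+00] yhead -1.97 shift [89.8  0.5 -0.2] spin 0.029761191108974572 F [ 0.1  0.4 -0. ] op 32.0
```

View pics/w11.png

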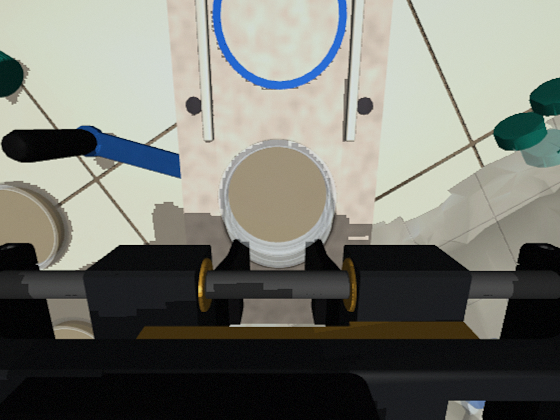

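The dish is sliding forward in the cradle, centred at column 277, and the opening edge is showing behind it. The force is near zero, so I continue.

Call:
jog_arm --commands '[5, 0, 0, 0, 32, 5, 0, 0, 0, 32, 5, 0, 0, 0, 32, 5, 0, 0, 0, 32, 5, 0, 0, 0, 32, 5, 0, 0, 0, 32, 5, 0, 0, 0, 32, 5, 0, 0, 0, 32]'

```text
clock: 16.45
ee_pos: [0.5754, 0.2873, 0.1087]
tool_rot: [-2.259, -2.183, 0.0]
contact_force: [0.3, -0.6, -0.0]
opening: 0.367
```

Run:
```python
from h import *
yaw=np.radians(-2.08);m=np.array([.5752,.2685])
p=J2W([0,.105-.0366,.109],m,yaw)[0]; go(*p,-2)
c=manip.camera("wrist"); save(c,"w12")
```

```text
t 16.45 pos [0.5754 0.2873 0.1087] tilt [-2.e-04  0.e+00 -1.e+00] yhead -1.96 shift [49.6  0.6 -0.3] spin 0.0374646916365009 F [ 0.3 -0.6 -0. ] op 31.9
```

View pics/w12.png

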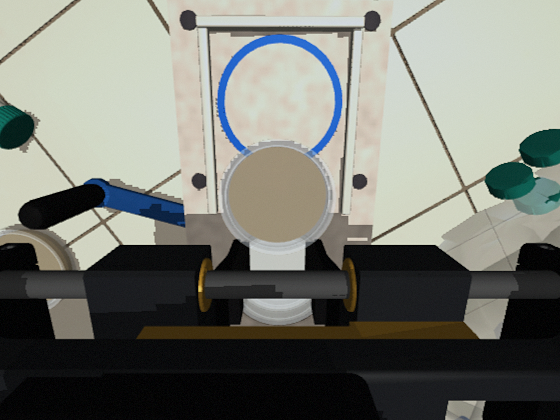

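The dish is tracking straight: its centre is at (278,195), with the ring ahead at (280,98). The clear second dish has stayed in the mouth. I push on 40 mm.

Call:
jog_arm --commands '[5, 0, 0, 0, 32, 6, 0, 0, 0, 32, 6, 0, 0, 0, 32, 6, 0, 0, 0, 32, 6, 0, 0, 0, 32, 5, 0, 0, 0, 32, 4, 0, 0, 0, 32, 2, 0, 0, 0, 32]'

```text
clock: 17.3
ee_pos: [0.5769, 0.3273, 0.1088]
tool_rot: [2.259, 2.183, 0.0]
contact_force: [-0.2, -0.4, 0.1]
opening: 0.37
```

Run:
```python
from h import *
yaw=np.radians(-2.08);m=np.array([.5752,.2685])
p=J2W([0,.105-.0366,.109],m,yaw)[0]; go(*p,-2)
c=manip.camera("wrist"); save(c,"w13")
for n,(u,v) in dict(a=(0,0)).items(): pass
def q(x,y,z): return proj(c,J2W([x,y,z],m,yaw)[0]).round(1)
print("ring c",q(0,.103,.102),"stop",q(0,.137,.110),"dish rim front if at 103",q(0,.134,.116),"back",q(0,.072,.116))
```

```text
t 17.3 pos [0.5769 0.3273 0.1088] tilt [ 1.e-04  1.e-04 -1.e+00] yhead -1.94 shift [ 9.6  0.5 -0.2] spin 0.05526017268563521 F [-0.2 -0.4  0.1] op 32.2
ring c [276. 179.] stop [276.  115.9] dish rim front if at 103 [276.  121.8] back [275.9 239.1]
```

View pics/w13.png

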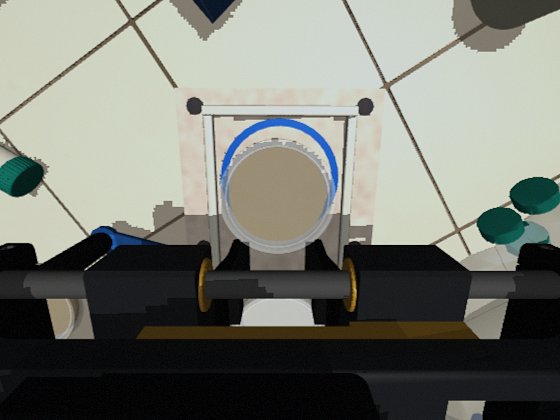

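The dish front is at row 140 and the stop face is near row 116, at about 1.9 px/mm. I push 10 mm more, slowly.

Call:
jog_arm --commands '[2, 0, 0, 0, 32, 2, 0, 0, 0, 32, 2, 0, 0, 0, 32, 2, 0, 0, 0, 32, 1.5, 0, 0, 0, 32, 1, 0, 0, 0, 32, 0, 0, 0, 0, 32, 0, 0, 0, 0, 32]'

```text
clock: 18.15
ee_pos: [0.5773, 0.3373, 0.1088]
tool_rot: [-2.259, -2.183, -0.0]
contact_force: [0.2, -0.6, -0.5]
opening: 0.367
```

Run:
```python
from h import *
go(.58,.3373,.109,-2)
c=manip.camera("wrist"); cv2.imwrite("pics/w14.png",cv2.resize(c["color"][80:270,180:380,::-1],None,fx=3,fy=3,interpolation=cv2.INTER_CUBIC))
```

```text
t 18.15 pos [0.5773 0.3373 0.1088] tilt [ 0.e+00  1.e-04 -1.e+00] yhead -1.97 shift [ 0.   2.7 -0.2] spin 0.03445049215598317 F [ 0.2 -0.6 -0.5] op 32.0
```

View pics/w14.png

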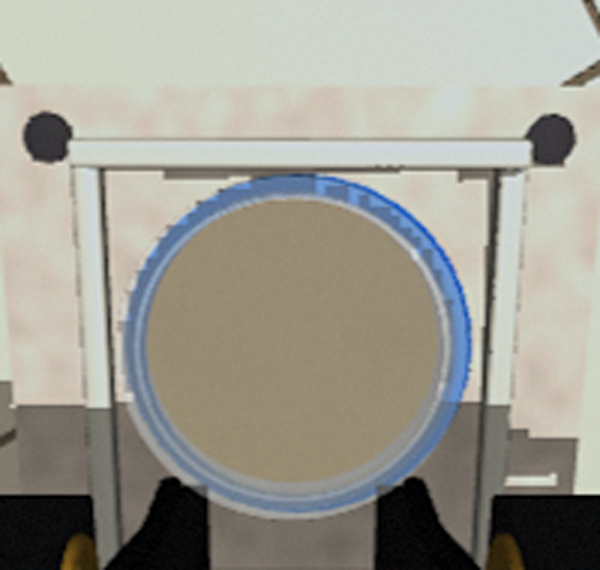

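The dish sits on the ring just short of the stop. I nudge 1 mm more, then back off straight and lift clear.

Call:
jog_arm --commands '[1, 0, 0, 0, 32, 0, 0, 0, 0, 32, -3, 0, 0, 0, 32, -8, 0, 0, 0, 32, -10, 0, 0, 0, 32, 0, 0, -15, 0, 32, 0, 0, -30, 0, 32, 0, 0, -35, 0, 32]'

```text
clock: 19.0
ee_pos: [0.576, 0.3166, 0.1895]
tool_rot: [-2.259, -2.181, 0.003]
contact_force: [0.4, 0.5, -0.3]
opening: 0.371
```

Call:
jog_arm --commands '[-20, 0, -10, 0, 32, -40, 0, 0, 0, 32, -40, 0, 0, 0, 32, -20, 0, 0, 0, 32, 0, 0, 0, 0, 32, 0, 0, 0, 0, 32, 0, 0, 0, 0, 32, 0, 0, 0, 0, 32]'

```text
clock: 19.8
ee_pos: [0.5723, 0.1983, 0.1988]
tool_rot: [-2.258, -2.184, -0.0]
contact_force: [-0.1, -0.4, -0.2]
opening: 0.367
```

Run:
```python
from h import *
go(.58,.3373,.109,-2)
c=manip.camera("wrist"); save(c,"w15")
t=manip.camera("top"); cv2.imwrite("pics/t15.png",cv2.resize(t["color"][80:290,130:380,::-1],None,fx=2.8,fy=2.8,interpolation=cv2.INTER_CUBIC))
c=manip.camera("scene"); cv2.imwrite("pics/s15.png",cv2.convertScaleAbs(cv2.resize(c["color"][125:215,225:345,::-1],None,fx=6,fy=6,interpolation=cv2.INTER_CUBIC),alpha=1.5))
for n in ["beaker","tape","tube_green"]:
    for r in manip.find_in(t,n)[:1]: print(n,np.round(r["xyz"],3),round(r["p"],2))
```

```text
t 19.8 pos [0.5723 0.1983 0.1988] tilt [ 1.e-04  2.e-04 -1.e+00] yhead -1.89 shift [139.1   3.1  89.8] spin 0.11000842665796995 F [-0.1 -0.4 -0.2] op 31.9
beaker [ 0.443 -0.014  0.016] 0.71
tape [ 0.461 -0.142  0.026] 0.71
```

View pics/w15.png

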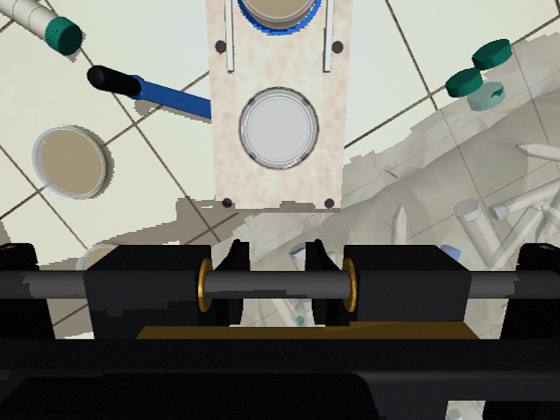

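View pics/t15.png

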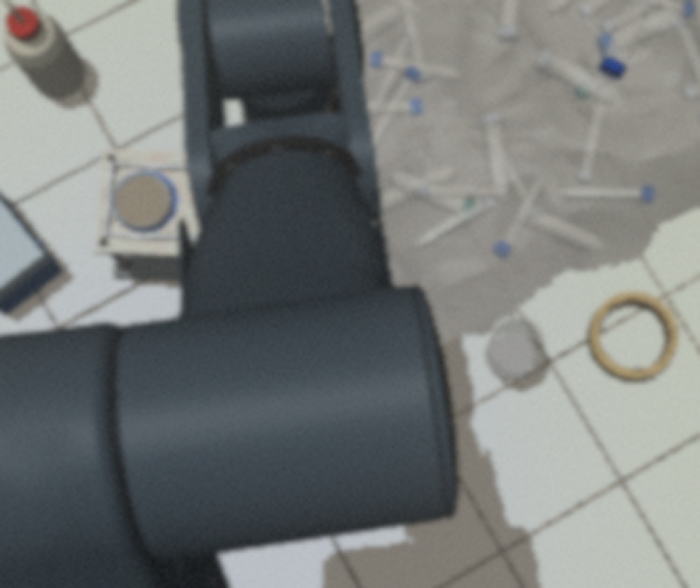

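View pics/s15.png

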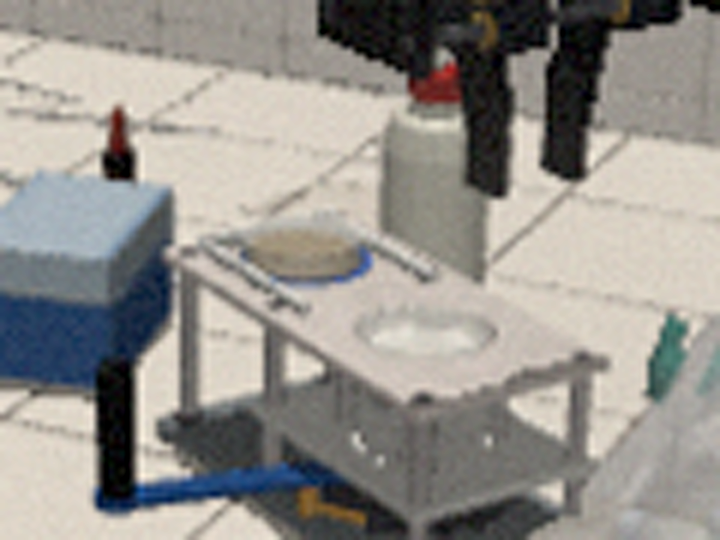

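The pictures show the amber dish on the ring against the stop (top crop 143,200), the clear second dish flush in the mouth (wrist 279,128), and the beaker, tape and tube in place. The gripper is free, so I hand in.

```bash
python3 -c "
from cell import manip
print(manip.finish_job())"
```

```text
the job is handed in; nothing more can be done
None
```

I worked the lever through three full strokes, which raised the top dish clear of the deck. I then slid it onto the blue ring with two spread fingers pushing from behind, and handed the job in at about 20 s.

**Last checks:**
- **Height before the slide:** the dish's rim measured 93.3 × 97.4 px in the wrist picture. A top at 118 mm predicts 92.9 × 97.2 px, so lift was about 0.025.
- **Final position:** the amber dish lies on the ring, an estimated 1–3 mm from the end stop and about 1–2 mm to one side. The clear second dish is still in the opening; the lowest dish was not visible to check.
- **Surroundings:** beaker and tape were found within about 2 mm of where they started. The gripper was clear of everything.

**Failed or disagreed:**
- **Stop force:** the first lever stroke pressed the front stop with about 50 N at the fingertips. I shortened the later strokes, which read 2–15 N.
- **Scene view:** the scene camera's height reading was ambiguous, between 113 and 118 mm, so I relied on the wrist camera.
- **Tube:** the network did not find the tube in the last top picture because the arm hid it. It shows lying in the wrist picture.

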